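# Charge the spring-lift blank magazine

## Task

Charge the blank magazine for its trip to the drilling station: swing the keeper bar clear of the mouth, lay every walnut blank on the bench flat in the magazine, pushing each down against the lift spring until the two end catches snap over it, and then swing the keeper bar back until it is fully home in its detent. There may be three to five blanks; the thicker block and the other things on the bench are not part of the job and stay where they are.

Things in the scene. Friction and masses are not known exactly. Their poses are not given: they have to be found in the camera images.
- magazine: Spring-lift magazine screwed to the bench. Plywood base 130 x 290 x 15 mm; four aluminium corner guides hold a pile of blanks lying flat, long side along the magazine's y axis. Origin: centre of the base's underside, z up; y points roughly towards the robot. Well between the guides 50 x 145 mm (x, y). Keeper's post at y = +120, detent post with stop lug at y = -120 (195 mm high, lug 206).
- mouth (a point): Middle of the well, 178 mm above the bench, at the catches' undersides; axes as the magazine's. The guides flare outwards from 180 to 192 mm height. Both long sides are open for 90 mm at mid length (y -45 to +45), so fingers 114 mm across can go down beside a blank. Spring drums stand out 49 mm from the centre line, below 175 mm, at x+ y+60 and x- y-60.
- catch_near (a joint): Sprung latch bolt in the middle of the well's near (+y) end: 0 when sprung out, up to 0.012 m when pushed back. Sprung out it reaches 7 mm over a blank's end. Flat underside 178 mm above the bench, bevelled top up to 192 mm. A blank pushed down moves both bolts aside (10 to 15 N in all with the lift spring); they snap over it when its top is below 178 mm.
- catch_far (a joint): The like bolt at the far (-y) end. A blank only laid in stands on the two bevels, underside at about 185 to 190 mm. Pushed until its top is some 5 mm below the bolts and let go, it rises until it bears on them from below: underside at 150 mm. The next blank goes on top of it and pushes the pile down in its turn.
- platform (a joint): Travel of the lift platform (m): 0 at the top (its upper face 1 mm under the catches), growing to 0.150 as it is pushed down. Springs lift it with about 6 N at the top, plus 60 N per m of travel. It sinks 28 mm for each blank under the catches: 0.027 with one, 0.055 with two, and so on. Its rise is damped.
- keeper (a joint): Angle of the keeper bar about its upright pin (rad): 0 fully home over the mouth against its stop, growing to 1.75 as it swings open, anticlockwise seen from above. It starts shut and stays where it is left. A sprung ball in the detent post holds it between 0 and about 0.01; to pass the ball (0.01 to 0.11) takes about 7 N at the knob.
- keeper_knob (a point): Centre of the top face of the black knob on the keeper bar's free end: upright cylinder, 20 mm across, standing 40 mm above the bar; top 241 mm above the bench. The bar is flat steel, 16 x 6 mm, upper face 201 mm above the bench. The knob's axis is 212 mm from the hinge axis; the bar ends 26 mm beyond it.
- keeper_hinge (a point): On the keeper's upright hinge axis at the bar's underside (195 mm above the bench); the bar runs along this point's -y.
- blank_1: Planed walnut blank, 45 x 140 x 28 mm (x, y, z), about 0.1 kg; origin at the centre of its underside, z up. Lies flat on the bench at the start. All blanks are alike; some may be absent.
- blank_2: Planed walnut blank, 45 x 140 x 28 mm (x, y, z), about 0.1 kg; origin at the centre of its underside, z up. Lies flat on the bench at the start. All blanks are alike; some may be absent.
- blank_3: Planed walnut blank, 45 x 140 x 28 mm (x, y, z), about 0.1 kg; origin at the centre of its underside, z up. Lies flat on the bench at the start. All blanks are alike; some may be absent.
- blank_4: Planed walnut blank, 45 x 140 x 28 mm (x, y, z), about 0.1 kg; origin at the centre of its underside, z up. Lies flat on the bench at the start. All blanks are alike; some may be absent.
- blank_5: Planed walnut blank, 45 x 140 x 28 mm (x, y, z), about 0.1 kg; origin at the centre of its underside, z up. Lies flat on the bench at the start. All blanks are alike; some may be absent.
- block_fir: Wooden block of similar colour but 50 x 160 x 50 mm, too big for the magazine; origin at the centre of its underside. To be left alone.
- box_dowels: Small grey carton, 65 x 100 x 30 mm, origin at the centre of its underside. To be left alone.
Things that resemble listed ones, but are neither listed nor needed, are in the scene too. What is shaped like the blank_3 but green is not meant.

How it is judged:
On the way, in this order (a step that is already met when the one before it is completed fails the run):
1. the keeper bar has been swung clear of the mouth (more than 1.1 rad) (value of joint keeper above 1.1 rad), for 0.2 s.
2. every walnut blank lies in the magazine, pushed down under the catches (x of blank_1 in the frame of magazine between -0.006 and 0.006 m and y of blank_1 in the frame of magazine between -0.006 and 0.006 m and z of each of blank_1, blank_2, blank_3, blank_4, blank_5 in the frame of magazine below 0.154 m and angle between the z axis of each of blank_1, blank_2, blank_3, blank_4, blank_5 and the z axis of magazine, either way round below 0.1 rad and x of blank_2 in the frame of magazine between -0.006 and 0.006 m and y of blank_2 in the frame of magazine between -0.006 and 0.006 m and x of blank_3 in the frame of magazine between -0.006 and 0.006 m and y of blank_3 in the frame of magazine between -0.006 and 0.006 m and x of blank_4 in the frame of magazine between -0.006 and 0.006 m and y of blank_4 in the frame of magazine between -0.006 and 0.006 m and x of blank_5 in the frame of magazine between -0.006 and 0.006 m and y of blank_5 in the frame of magazine between -0.006 and 0.006 m), for 0.3 s.
At the end, for the whole second after the job is handed in: Every walnut blank present lies flat in the magazine under the catches (its underside at most 154 mm above the magazine's underside, within 6 mm of the centre in x and y, within 0.1 rad of level), at rest, and the keeper bar is home in its detent (angle under 0.02 rad) (all of step 2 and value of joint keeper below 0.02 rad and linear speed of each of blank_1, blank_2, blank_3, blank_4, blank_5 below 0.02 m/s); the robot touches nothing.
It fails at once if the fir block is moved more than 30 mm (distance of block_fir from where it was at the start of the episode above 0.03 m).
It fails at once if the small grey carton is moved more than 30 mm (distance of box_dowels from where it was at the start of the episode above 0.03 m).
Of blank_1, blank_2, blank_3, blank_4, blank_5 only 3 to 5 are there at a start; the rules pass over those that are not, and their reading is None.
At some moment in a run one of blank_1, blank_2, blank_3, blank_4, blank_5 may be knocked a few centimetres aside while the robot is not near it.
Once in a run the grip may slacken for a moment while it holds something.
It also fails if it takes over 210 s, if anything falls off the work surface, if the arm or the gripper's body presses on something with over 40 N, if the wrist force passes 120 N, or if a joint passes its speed limit or range.

## Robot

A 6-joint arm with a two-finger parallel gripper is mounted at the origin on the work surface; the furniture and walls round the work are solid. World frame = base frame: x ahead of the robot, y to its left, z up, the work surface at z = 0. Lengths are in m, angles in rad, forces in N, time in s.
With the tool pointing down it reaches from about 0.325 to 0.925 m from the base axis. Payload 3.1 kg.
Tool frame: the origin (TCP) lies on the centre line of the jaws, within the pads' length; the fingertips stand 8 mm ahead of it and the grasp point (between the pads) lies 11 mm behind it; z points along the fingers, y is the line along which they close (so a half turn about z gives the same grasp; the last joint's range is limited). The gripper opens to 85 mm and grips with 20 to 120 N. Pads are 22 mm wide; open, the fingers measure 114 mm over their backs; the gripper's body (76 mm by 85 mm) begins 54 mm behind the grasp point. The pads swing forward as they close: fully open they stand 13 mm farther back than shut.
Start: joints at [1.009, 0.217, 1.613, -0, 1.311, -0.112], TCP at [0.272, 0.563, 0.239] pointing down, gripper open.
Joint ranges: [-2.75, 2.75], [-0.78, 2.1], [0.31, 2.55], [-1.13, 4.27], [0.13, 2.63], [-2.58, 2.58]. Speed limits (rad/s): [2.79, 2.79, 3.14, 3.14, 3.14, 3.14].

## Interface

Orientations are given as a rotation vector (axis times angle).
In Python, from bench import bot gives the robot as it stands. The module is installed in compiled form; this text tells all that it offers.
- The arm moves only by the tool carry_out, never from a script. Its argument "increments" is a list of rows, each a list of 7 numbers: the gripper's target within -1 to 1 (fully open at 1, half-way at 0, shut at -1), then the shift along the tool's x, y, z in mm, then the turn, a rotation vector about the tool's x, y, z in degrees. In form: [[claw, tx, ty, tz, wx, wy, wz], ...]. A call has 1 to 12 rows; each row shifts and turns the commanded pose from where the row before left it, along the tool's axes as they then stand; what a row does not reach is not made up. A row lasts 1/12 s, in which the tool goes at most 41.7 mm and 7.16 degrees, less where a joint would pass 70% of its speed; a pose out of reach is approached as far as the arm can. A call with a gripper value outside its range is refused whole. The fingers move at their own pace and stop on an object; "squeeze" is the grip in N (left out, the last holds). Time passes only in rows, so rows that do not move let the fingers close. It gives the time, the measured TCP pose, the force, the opening and the grip force at its end, in the units of the state.
- bot.sense(): the state, without advancing time (a new reading comes with each control period).
- bot.camera(name): name is "scene" or "top" or "wrist"; returns a dict with "frame" (384x512x3 uint8, red, green, blue), "depth" (384x512 float32, m along the optical axis (not along the pixel's ray), 0 where there is no reading), "vfov" (degrees; the focal length in pixels is half the picture's height over the tangent of half this angle, whatever the lens; pixels are square), "cx", "cy" (the principal point, pixels), "distortion" ([k1, k2, p1, p2, k3] as OpenCV has them; the pictures are not rectified), "cam_to_world" (4x4, takes a point from camera to world coordinates). Camera axes: x right, y down, z forward; pixel columns grow to the right and rows downward; lengths in m; the calibration is good to about 2 mm. A picture is of the moment at which its call begins.
- bot.sign_off(): hands the job in; it is judged then, once.
Trained networks look in the newest picture that a camera, given by its name, has taken for a name from the list of things; names that differ only in an ending like _2 or _b are one class to them, and where a whole thing is asked for, a point or a joint stands for the part that bears it (a point fixed in the world has none). Each returns a list of dicts, best first, with "confidence" (0 to 1); they miss things now and then, are a little off and sometimes report something else, mostly with a low value. They report only what shows in the picture. A call takes as long as a camera call. They do not tell look-alikes from the thing itself.
- bot.masks_of(camera, name): "mask" (384x512 bool, what is visible of it) and "rect" ([left, top, width, height] as shares, 0 to 1, of the picture: columns of its width, rows of its height, round what is visible of it).
- bot.tip_of(camera, name): "point" ([column, row] as shares, 0 to 1, of the picture: columns of its width, rows of its height: a listed point, or the origin of a listed thing).
The state is a dict: "clock": time; "joints": joint angles; "joint_velocities": joint speeds; "effort": joint torques, N m; "position": TCP position; "eef_rot": TCP orientation; "ft_force": force on the tool from outside, world axes, zero at the start; "ft_torque": the same for the moment, N m; "gripper_width": finger opening in m; "gripper_force": force on a finger pad.
Only numpy, scipy, OpenCV 4.12 (cv2) and the standard library are available. Lean on these libraries where they do the work, as an engineer would, in place of code of your own. Each camera call takes 0.05 s, during which the arm holds its last target. There are 200 camera calls.

## Working session

There is one attempt and no reset: what is moved stays moved. The work goes in short steps, Python scripts to look and compute and a tool call to move; the robot and the scene stay as the last step left them, time stands still between calls to the robot, and variables do not carry over. Pictures are saved under pics/ and viewed, at most 14 in all, crops included, and the job is handed in when it is done.

Besides the shell and the picture viewer there is one more tool, called after "Request:" by a JSON object that holds its "method" and its "body". carry_out: Moves the arm, as the interface text tells. Its arguments: {"type":"object","properties":{"increments":{"type":"array","items":{"type":"array","items":{"type":"number"}}},"squeeze":{"type":"number"}},"required":["increments"]}

```bash
mkdir -p pics; cat > h.py <<'E'
import numpy as np, cv2
from scipy.spatial.transform import Rotation as R
from bench import bot
def K(c):
    f=192/np.tan(np.radians(c["vfov"])/2); return np.array([[f,0,c["cx"]],[0,f,c["cy"]],[0,0,1.]])
def pts(c,uv,depth=None):
    uv=np.asarray(uv,float).reshape(-1,2)
    n=cv2.undistortPoints(uv.reshape(-1,1,2),K(c),np.array(c["distortion"],float)).reshape(-1,2)
    if depth is None: depth=c["depth"][uv[:,1].astype(int),uv[:,0].astype(int)]
    p=np.c_[n*np.asarray(depth)[:,None],depth]
    T=np.array(c["cam_to_world"]); return p@T[:3,:3].T+T[:3,3]
def atz(c,uv,z):
    a=pts(c,uv,np.ones(len(np.reshape(uv,(-1,2))))); o=np.array(c["cam_to_world"])[:3,3]
    d=a-o; return o+d*((z-o[2])/d[:,2])[:,None]
def cloud(c,mask):
    v,u=np.nonzero(mask&(c["depth"]>0)); return pts(c,np.c_[u,v])
def save(c,name,scale=1.5):
    cv2.imwrite("pics/"+name,cv2.resize(c["frame"][:,:,::-1],None,fx=scale,fy=scale))
E
python3 - <<'E'
from h import *
for n in ["scene","top"]:
    c=bot.camera(n); save(c,n+"0.png"); print(n,c["vfov"],np.round(c["cam_to_world"],3).tolist())
    for t in ["blank_1","block_fir","box_dowels","magazine","keeper"]:
        for m in bot.masks_of(n,t):
            p=cloud(c,m["mask"])
            if len(p)<20: continue
            zt=np.percentile(p[:,2],90); q=p[p[:,2]>zt-.006]; col=c["frame"][m["mask"]].mean(0)
            r=cv2.minAreaRect((q[:,:2]*1000).astype(np.float32))
            print(t,round(m["confidence"],2),np.round(np.array(m["rect"])*[512,384,512,384]),"z",round(zt,3),"rect",np.round(r[0]),np.round(r[1]),round(r[2],1),col.round())
    for t in ["mouth","keeper_knob","keeper_hinge","magazine"]:
        for m in bot.tip_of(n,t)[:2]: 
            uv=np.array(m["point"])*[512,384]
            z={"mouth":.178,"keeper_knob":.241,"keeper_hinge":.195,"magazine":0}[t]
            print(t,round(m["confidence"],2),uv.round(),atz(c,uv,z).round(4))
E
```

```text
scene 44.753487503218444 [[-0.859, -0.364, 0.359, -0.09], [-0.511, 0.637, -0.577, 0.968], [-0.018, -0.68, -0.733, 1.388], [0.0, 0.0, 0.0, 1.0]]
blank_1 0.95 [285. 140.  35.  12.] z 0.029 rect [ 522. -403.] [138.  49.] 13.1 [108.  85.  70.]
blank_1 0.74 [257. 151.  32.  14.] z 0.029 rect [ 598. -254.] [134.  53.] 32.6 [ 84. 148.  90.]
blank_1 0.69 [196. 226.  16.  19.] z 0.029 rect [616. 215.] [44. 57.] 70.3 [116.  88.  71.]
blank_1 0.62 [304. 165.  16.  18.] z 0.03 rect [301.  14.] [ 77. 662.] 25.9 [111.  87.  72.]
block_fir 0.83 [239. 291.  27.  31.] z 0.052 rect [267. 436.] [ 64. 263.] 42.4 [134.  95.  71.]
block_fir 0.4 [222. 157.  65.  63.] z 0.197 rect [397. 160.] [180. 612.] 40.6 [157. 148. 135.]
box_dowels 0.64 [246. 235.  20.  27.] z 0.033 rect [328. 335.] [ 63. 468.] 30.6 [127. 125. 124.]
magazine 0.74 [223. 157.  61.  64.] z 0.197 rect [521.   8.] [ 69. 262.] 79.7 [157. 149. 136.]
keeper 0.81 [231. 153.  53.  42.] z 0.223 rect [612.  -7.] [19. 20.] 58.9 [164. 161. 162.]
mouth 0.85 [256. 181.] [[0.5191 0.0156 0.178 ]]
keeper_knob 0.86 [237. 153.] [[ 0.6145 -0.0159  0.241 ]]

[... 514 characters left out ...]
8.] z 0.033 rect [576. 223.] [ 45. 139.] 71.1 [85. 64. 47.]
block_fir 0.73 [135. 206.  41.  40.] z 0.055 rect [339. 365.] [ 51. 157.] 53.8 [106.  70.  45.]
box_dowels 0.72 [198. 189.  28.  29.] z 0.034 rect [421. 170.] [ 65. 100.] 37.3 [91. 93. 89.]
magazine 0.58 [233. 135.  50.  83.] z 0.2 rect [520.   6.] [ 68. 259.] 78.7 [151. 140. 112.]
keeper 0.59 [245. 140.  19.  71.] z 0.208 rect [511.   9.] [ 23. 241.] 80.6 [153. 154. 156.]
mouth 0.67 [257. 173.] [[0.5193 0.0065 0.178 ]]
keeper_knob 0.78 [261. 145.] [[ 0.6038 -0.0059  0.241 ]]
keeper_knob 0.64 [256. 177.] [[0.5015 0.0095 0.241 ]]
keeper_hinge 0.64 [249. 212.] [[0.3929 0.0285 0.195 ]]
magazine 0.72 [257. 181.] [[0.5062 0.0063 0.    ]]
```

View pics/top0.png

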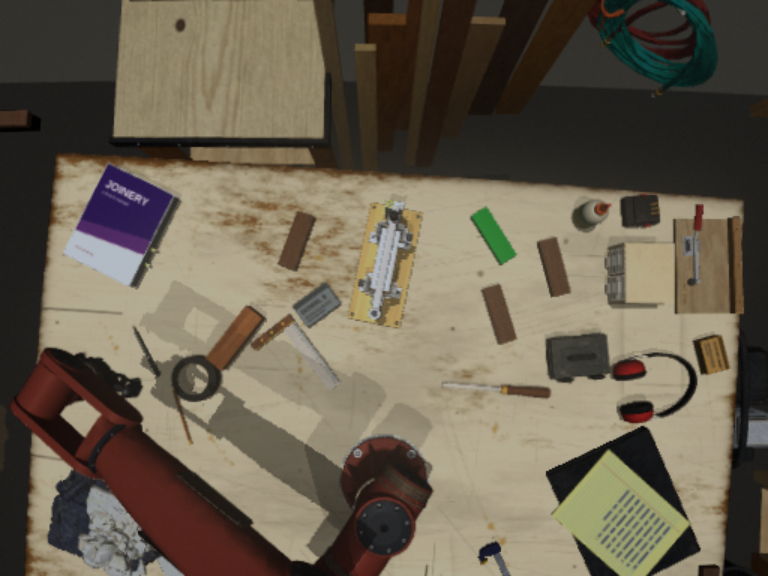

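View pics/scene0.png

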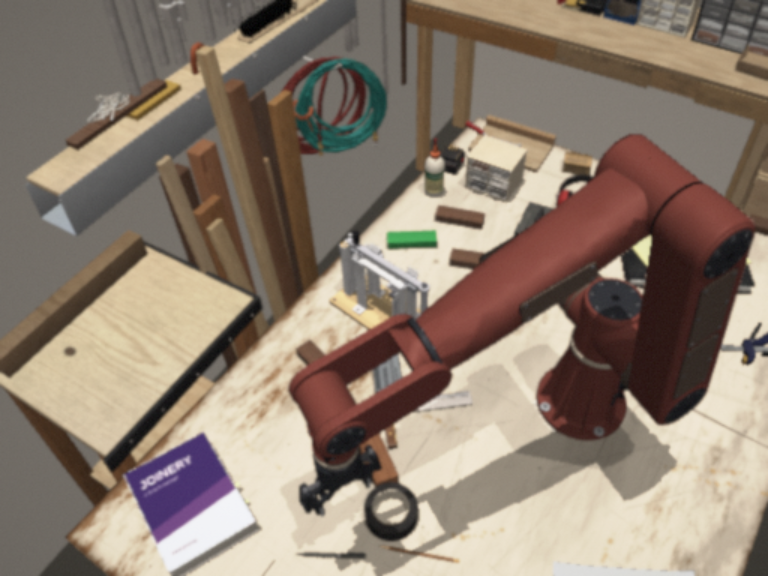

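Three walnut blanks are visible in the top picture, at 1.5× pixels: (296,240), (553,267) and (498,313). Things that could be mistaken for them are the green look-alike (493,236), the fir block (236,338) and the wooden saw handle (272,332). Part of the bench is still hidden under the arm, so I'll look again once it has moved.

```bash
cat >> h.py <<'E'
def plan(xyz,yaw):
    """delta in tool axes from the measured pose; yaw = world angle (deg) of tool x, tool pointing down"""
    s=bot.sense(); r=R.from_rotvec(s["eef_rot"]); p=np.array(s["position"])
    c,n=np.cos(np.radians(yaw)),np.sin(np.radians(yaw))
    t=R.from_matrix(np.array([[c,n,0],[n,-c,0],[0,0,-1]]))
    d=r.inv().apply(np.array(xyz)-p)*1000; w=np.degrees((r.inv()*t).as_rotvec())
    x=r.as_matrix()[:,0]
    print("t",round(s["clock"],2),"pos",p.round(4),"yawx",round(np.degrees(np.arctan2(x[1],x[0])),2),"tilt",round(np.degrees(np.arccos(-r.as_matrix()[2,2])),2),"j6",round(s["joints"][5],2),"F",np.round(s["ft_force"],1),"w",round(s["gripper_width"],4),"gf",round(s["gripper_force"],1))
    print("shift",d.round(1),"turn",w.round(2))
E
python3 - <<'E'
from h import *
plan([.45,0,.45],-10)
print(bot.sense())
c=bot.camera("wrist"); T=np.array(c["cam_to_world"]); r=R.from_rotvec(bot.sense()["eef_rot"])
print(r.as_matrix().round(3), "cam in tool",r.inv().apply(T[:3,3]-bot.sense()["position"]).round(3),(r.inv().as_matrix()@T[:3,:3]).round(2),c["vfov"])
E
```

```text
t 1.0 pos [0.2717 0.5629 0.2393] yawx 154.23 tilt 0.0 j6 -0.11 F [-0.5 -0.7  0.7] w 0.0853 gf 0.0
shift [-405.3 -429.4 -210.7] turn [  0.    -0.   164.23]
{'clock': 1.0, 'joints': array([ 1.00879216e+00,  2.16900622e-01,  1.61336891e+00, -1.44322162e-05,
        1.31126649e+00, -1.12160115e-01]), 'joint_velocities': array([ 0.00104727,  0.00134374, -0.00117015,  0.0007954 ,  0.0007183 ,
       -0.00021651]), 'effort': array([ 1.58193307e-04, -3.96896875e+01, -3.04267001e+01, -2.02265937e-04,
        5.47028430e-04,  1.68139218e-05]), 'position': array([0.27174649, 0.56287141, 0.23931614]), 'eef_rot': array([7.00657736e-01, 3.06243085e+00, 7.67125776e-05]), 'ft_force': array([-0.5239541 , -0.70194895,  0.70667786]), 'ft_torque': array([-0.01008146, -0.02513607,  0.02540394]), 'gripper_force': 0.0, 'gripper_width': 0.08530858734089185}
[[-0.901  0.435 -0.   ]
 [ 0.435  0.901  0.   ]
 [ 0.     0.    -1.   ]] cam in tool [ 0.073 -0.001 -0.134] [[ 0.   -0.96 -0.29]
 [ 1.    0.    0.  ]
 [-0.   -0.29  0.96]] 61.11668721791177
```

Request:
{"method": "carry_out", "body": {"increments": [[1, -25, -26, -18, 0, 0, 0], [1, -25, -26, -18, 0, 0, 0], [1, -25, -26, -18, 0, 0, 0], [1, -25, -26, -18, 0, 0, 0], [1, -25, -26, -18, 0, 0, 0], [1, -25, -26, -18, 0, 0, 0], [1, -25, -26, -18, 0, 0, 0], [1, -25, -26, -18, 0, 0, 0], [1, -25, -26, -18, 0, 0, 0], [1, -25, -26, -18, 0, 0, 0], [1, -25, -26, -18, 0, 0, 0], [1, -25, -26, -18, 0, 0, 0]]}}

```text
clock: 2.05
position: [0.4062, 0.1498, 0.4565]
eef_rot: [0.7, 3.061, 0.001]
ft_force: [0.9, 0.1, -0.2]
gripper_width: 0.0854
gripper_force: 0.0
```

Request:
{"method": "carry_out", "body": {"increments": [[1, -26, -30, 0, 0, 0, 0], [1, -26, -30, 0, 0, 0, 0], [1, -26, -30, 0, 0, 0, 0], [1, -26, -30, 0, 0, 0, 0], [1, 0, 0, 0, 0, 0, 7], [1, 0, 0, 0, 0, 0, 7], [1, 0, 0, 0, 0, 0, 7], [1, 0, 0, 0, 0, 0, 7], [1, 0, 0, 0, 0, 0, 7], [1, 0, 0, 0, 0, 0, 7], [1, 0, 0, 0, 0, 0, 7], [1, 0, 0, 0, 0, 0, 7]]}}

```text
clock: 3.05
position: [0.4476, -0.0019, 0.4554]
eef_rot: [2.063, 2.369, 0.0]
ft_force: [-0.1, -0.1, -0.2]
gripper_width: 0.0853
gripper_force: 0.0
```

Request:
{"method": "carry_out", "body": {"increments": [[1, 0, 0, 0, 0, 0, 7], [1, 0, 0, 0, 0, 0, 7], [1, 0, 0, 0, 0, 0, 7], [1, 0, 0, 0, 0, 0, 7], [1, 0, 0, 0, 0, 0, 7], [1, 0, 0, 0, 0, 0, 7], [1, 0, 0, 0, 0, 0, 7], [1, 0, 0, 0, 0, 0, 7], [1, 0, 0, 0, 0, 0, 7], [1, 0, 0, 0, 0, 0, 7], [1, 0, 0, 0, 0, 0, 7], [1, 0, 0, 0, 0, 0, 3]]}}

```text
clock: 4.05
position: [0.4476, -0.0018, 0.4554]
eef_rot: [3.103, 0.49, 0.0]
ft_force: [-0.1, -0.7, -0.3]
gripper_width: 0.0855
gripper_force: 0.0
```

```bash
python3 - <<'E'
from h import *
plan([.45,0,.45],-10)
c=bot.camera("wrist"); save(c,"w1.png"); 
for t,z in [("mouth",.178),("keeper_knob",.241),("keeper_hinge",.195),("magazine",0)]:
    for m in bot.tip_of("wrist",t)[:2]:
        uv=np.array(m["point"])*[512,384]; print(t,round(m["confidence"],2),uv.round(),atz(c,uv,z).round(4))
for t in ["keeper","magazine"]:
  for m in bot.masks_of("wrist",t)[:1]:
    p=cloud(c,m["mask"])
    for lo,hi in [(.193,.206),(.225,.25),(.008,.02)]:
        q=p[(p[:,2]>lo)&(p[:,2]<hi)]
        if len(q)>20: r=cv2.minAreaRect((q[:,:2]*1000).astype(np.float32)); print(t,lo,len(q),q[:,2].mean().round(4),q.mean(0).round(4),np.round(r[0],1),np.round(r[1],1),round(r[2],1))
c=bot.camera("top"); save(c,"top1.png")
E
```

```text
t 4.05 pos [ 0.4476 -0.0018  0.4554] yawx 17.94 tilt 0.02 j6 1.1 F [-0.1 -0.7 -0.3] w 0.0855 gf 0.0
shift [ 2.8 -1.   5.4] turn [ 0.000e+00 -2.000e-02  2.794e+01]
mouth 0.78 [272.  99.] [[0.5203 0.0006 0.178 ]]
mouth 0.23 [266.  98.] [[0.5198 0.008  0.178 ]]
keeper_knob 0.92 [316.  17.] [[ 0.6094 -0.0118  0.241 ]]
keeper_knob 0.53 [161. 123.] [[0.4604 0.1084 0.241 ]]
keeper_hinge 0.83 [219. 181.] [[0.4064 0.0331 0.195 ]]
keeper_hinge 0.52 [386. 202.] [[ 0.4458 -0.18    0.195 ]]
magazine 0.67 [264. 100.] [[0.5165 0.0056 0.    ]]
keeper 0.193 2638 0.2009 [0.5105 0.007  0.2009] [517.4   8.1] [ 25.3 252.2] 80.6
keeper 0.225 368 0.2381 [ 0.6109 -0.0111  0.2381] [612.6 -11.6] [19.4 19.8] 35.9
magazine 0.193 2785 0.2006 [0.5176 0.0054 0.2006] [520.2   5.1] [ 67.2 256.3] 79.4
magazine 0.225 368 0.2381 [ 0.6109 -0.0111  0.2381] [612.6 -11.6] [19.4 19.8] 35.9
magazine 0.008 5205 0.015 [0.5291 0.0116 0.015 ] [523.9   4.7] [130.  289.4] 79.8
```

View pictures.

View pics/w1.png

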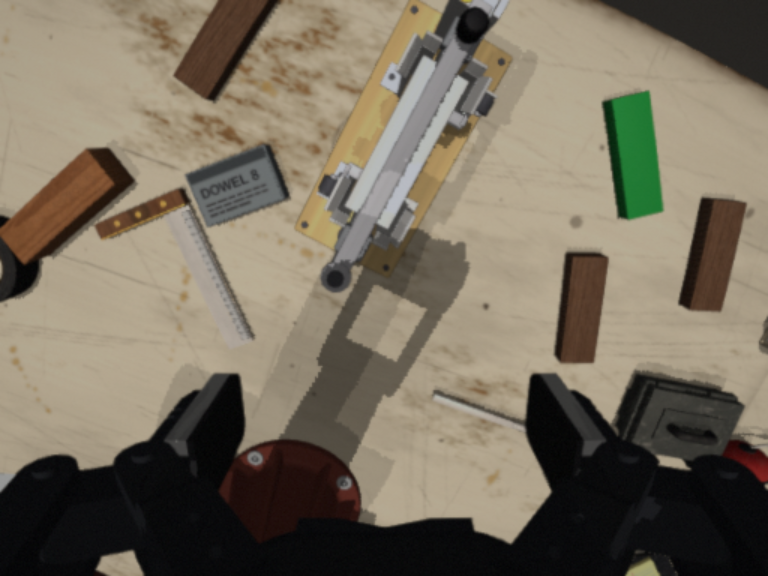

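View pics/top1.png

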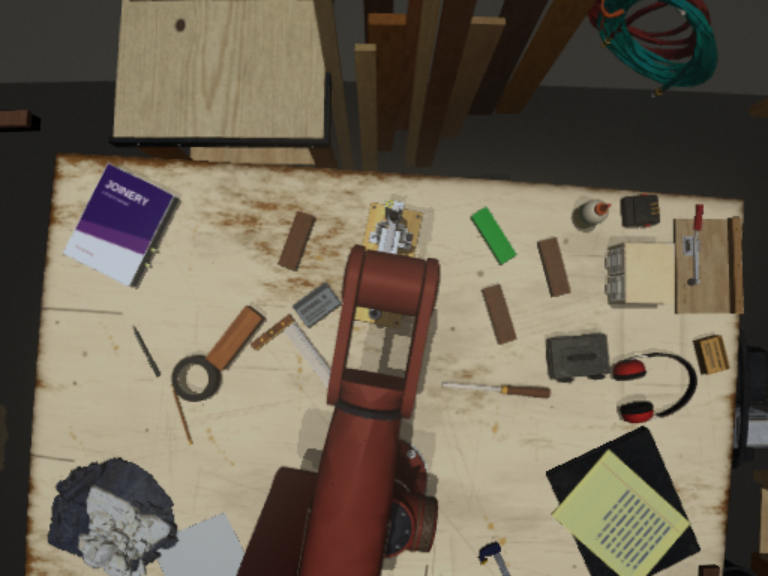

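```bash
python3 - <<'E'
from h import *
plan([.6125,-.0115,.30],-10.3)
E
```

```text
t 4.45 pos [ 0.4477 -0.0018  0.4553] yawx 18.26 tilt 0.0 j6 1.09 F [-0.7  0.2 -0.4] w 0.0856 gf 0.0
shift [153.5  60.8 155.3] turn [ 0.   -0.   28.56]
```

The wrist picture shows three brown blanks at (228,45), (583,307) and (712,253). The rejected look-alikes are the green one (632,155) and the fir block (70,205). The keeper knob is at (473,25). Next I open the keeper.

Request:
{"method": "carry_out", "body": {"increments": [[0, 30.7, 12.2, 10, 0, 0, 0], [0, 30.7, 12.2, 10, 0, 0, 0], [-0.2, 30.7, 12.2, 10, 0, 0, 0], [-0.2, 30.7, 12.2, 10, 0, 0, 0], [-0.2, 30.7, 12.2, 10, 0, 0, 0], [-0.2, 0, 0, 25, 0, 0, 7.1], [-0.2, 0, 0, 25, 0, 0, 7.1], [-0.2, 0, 0, 25, 0, 0, 7.1], [-0.2, 0, 0, 25, 0, 0, 7.1], [-0.2, 0, 0, 0, 0, 0, 0], [-0.2, 0, 0, 0, 0, 0, 0]]}}

```text
clock: 5.37
position: [0.6115, -0.0116, 0.3033]
eef_rot: [-3.129, 0.273, 0.007]
ft_force: [-0.5, 0.2, -0.3]
gripper_width: 0.0339
gripper_force: 0.0
```

```bash
python3 - <<'E'
from h import *
plan([.6125,-.0115,.224],-10.3)
c=bot.camera("wrist"); m=bot.masks_of("wrist","keeper")
for m in bot.tip_of("wrist","keeper_knob")[:1]:
    uv=np.array(m["point"])*[512,384]; print(m["confidence"],uv,atz(c,uv,.241))
z=np.zeros((384,512),bool); z[:]=True
p=cloud(c,z); q=p[(abs(p[:,2]-.24)<.006)&(np.hypot(p[:,0]-.6125,p[:,1]+.0115)<.02)]; print(len(q),q.mean(0) if len(q) else 0)
if len(q)>10: print(cv2.minEnclosingCircle((q[:,:2]*1000).astype(np.float32)))
E
```

```text
t 5.37 pos [ 0.6115 -0.0116  0.3033] yawx -9.98 tilt 0.26 j6 1.61 F [-0.5  0.2 -0.3] w 0.0339 gf 0.0
shift [ 1.3 -0.3 79.3] turn [0.01 0.26 0.32]
0.68 [253.184  213.0048] [[ 0.61248962 -0.01058956  0.241     ]]
657 [ 0.61489386 -0.01254972  0.23950945]
((613.4749755859375, -12.200772285461426), 10.030916213989258)
```

Request:
{"method": "carry_out", "body": {"increments": [[-0.2, 1, 0.5, 20, 0, 0, 0.3], [-0.2, 1, 0.3, 20, 0, 0, 0], [-0.2, 0, 0, 20, 0, 0, 0], [-0.2, 0, 0, 19, 0, 0, 0], [-0.5, 0, 0, 0, 0, 0, 0], [-0.5, 0, 0, 0, 0, 0, 0], [-0.5, 0, 0, 0, 0, 0, 0]], "squeeze": 20}}

```text
clock: 6.1
position: [0.6157, -0.0127, 0.2288]
eef_rot: [-3.128, 0.285, -0.005]
ft_force: [0.5, 1.0, -0.2]
gripper_width: 0.0215
gripper_force: 0.5
```

```bash
python3 - <<'E'
from h import *
plan([.6135,-.0122,.224],-10.3)
E
```

```text
t 6.1 pos [ 0.6157 -0.0127  0.2288] yawx -10.43 tilt 0.2 j6 1.62 F [ 0.5  1.  -0.2] w 0.0215 gf 0.5
shift [-2.2 -0.1  4.8] turn [-0.04 -0.19 -0.13]
```

Request:
{"method": "carry_out", "body": {"increments": [[-0.5, -0.2, -7.4, 4, 0, 0, -2], [-0.5, -0.2, -11.1, 0, 0, 0, -3], [-0.5, -0.8, -18.5, 0, 0, 0, -5], [-0.5, -0.8, -18.5, 0, 0, 0, -5], [-0.5, -0.8, -18.5, 0, 0, 0, -5], [-0.5, -0.8, -18.5, 0, 0, 0, -5], [-0.5, -0.8, -18.5, 0, 0, 0, -5], [-0.5, -0.8, -18.5, 0, 0, 0, -5], [-0.5, -0.8, -18.5, 0, 0, 0, -5], [-0.5, -0.8, -18.5, 0, 0, 0, -5], [-0.5, -0.8, -18.5, 0, 0, 0, -5], [-0.5, -0.8, -18.5, 0, 0, 0, -5]]}}

```text
clock: 7.1
position: [0.5582, 0.1759, 0.2245]
eef_rot: [2.902, 1.199, 0.007]
ft_force: [0.1, 0.9, -0.1]
gripper_width: 0.0216
gripper_force: 0.2
```

```bash
python3 - <<'E'
from h import *
h=np.array([.6135,-.0122])-.212*np.array([np.cos(np.radians(-10.3)),np.sin(np.radians(-10.3))]); print(h)
a=np.radians(-10.3+55); plan([h[0]+.212*np.cos(a),h[1]+.212*np.sin(a),.224],-10.3+55)
E
```

```text
[0.40491637 0.02570607]
t 7.1 pos [0.5582 0.1759 0.2245] yawx 44.9 tilt 0.27 j6 0.97 F [ 0.1  0.9 -0.1] w 0.0216 gf 0.2
shift [-2.6 -1.   0.5] turn [ 0.16 -0.21  0.2 ]
```

Request:
{"method": "carry_out", "body": {"increments": [[-0.5, -0.8, -18.5, 0, 0, 0, -5], [-0.5, -0.8, -18.5, 0, 0, 0, -5], [-0.5, -0.8, -18.5, 0, 0, 0, -5], [-0.5, -0.8, -18.5, 0, 0, 0, -5], [-0.5, -0.8, -18.5, 0, 0, 0, -5], [-0.5, -0.8, -18.5, 0, 0, 0, -5], [-0.5, -0.5, -11, 0, 0, 0, -3], [0, 0, 0, 0, 0, 0, 0], [0, 0, 0, 0, 0, 0, 0], [0, 0, 0, -20, 0, 0, 0], [0, 0, 0, -40, 0, 0, 0], [0, 0, 0, -40, 0, 0, 0]]}}

```text
clock: 8.1
position: [0.4516, 0.2321, 0.3223]
eef_rot: [-2.45, -1.965, 0.005]
ft_force: [0.8, 1.0, 0.9]
gripper_width: 0.0429
gripper_force: 0.0
```

```bash
python3 - <<'E'
from h import *
plan([.576,.223,.2],161.1)
E
```

```text
t 8.1 pos [0.4516 0.2321 0.3223] yawx 77.45 tilt 0.17 j6 0.56 F [0.8 1.  0.9] w 0.0429 gf 0.0
shift [ 18.3 123.7 121.9] turn [ -0.19  -0.   -83.65]
```

Request:
{"method": "carry_out", "body": {"increments": [[1, 4.6, 31, 0, 0, 0, 0], [1, 4.6, 31, 0, 0, 0, 0], [1, 4.6, 31, 0, 0, 0, 0], [1, 4.6, 31, 0, 0, 0, 0], [1, 0, 0, 0, 0, 0, -7], [1, 0, 0, 0, 0, 0, -7], [1, 0, 0, 0, 0, 0, -7], [1, 0, 0, 0, 0, 0, -7], [1, 0, 0, 0, 0, 0, -7], [1, 0, 0, 0, 0, 0, -7], [1, 0, 0, 0, 0, 0, -7], [1, 0, 0, 0, 0, 0, -7]]}}

```text
clock: 9.1
position: [0.5783, 0.2235, 0.323]
eef_rot: [1.232, 2.888, 0.001]
ft_force: [0.3, 0.2, -0.3]
gripper_width: 0.0855
gripper_force: 0.0
```

Request:
{"method": "carry_out", "body": {"increments": [[1, 0, 0, 20, 0, 0, -7], [1, 0, 0, 20, 0, 0, -7], [1, 0, 0, 20, 0, 0, -7], [1, 0, 0, 20, 0, 0, -6.7], [1, 0, 0, 20, 0, 0, 0], [1, 0, 0, 0, 0, 0, 0]]}}

```text
clock: 9.6
position: [0.5751, 0.2227, 0.2175]
eef_rot: [-0.514, -3.092, 0.005]
ft_force: [-1.1, -0.8, -1.4]
gripper_width: 0.0854
gripper_force: 0.0
```

```bash
cat >> h.py <<'E'
def topface(cam,near=None,zt=.028,tol=.009):
    """brown blanks seen by a camera: top-face rectangles (m, deg of long side)"""
    c=bot.camera(cam); out=[]
    for m in bot.masks_of(cam,"blank_1"):
        col=c["frame"][m["mask"]].mean(0); p=cloud(c,m["mask"])
        if col[1]>col[0]: continue
        q=p[abs(p[:,2]-zt)<tol]
        if len(q)<30: continue
        # trim stray points
        md=np.median(q[:,:2],0); q=q[np.hypot(*(q[:,:2]-md).T)<.085]
        (cx,cy),(w,h),a=cv2.minAreaRect((q[:,:2]*1000).astype(np.float32))
        if w<h: a+=90; w,h=h,w
        a=(a+90)%180-90
        out.append((cx,cy,a,w,h)); print(cam,"blank",round(m["confidence"],2),"centre",round(cx,1),round(cy,1),"ang",round(a,1),"size",round(w,1),round(h,1),"z",np.median(q[:,2]).round(4))
    return c,out
E
python3 - <<'E'
from h import *
topface("top"); c,o=topface("wrist"); save(c,"w2.png")
plan([.576,.223,.03],161.1)
E
```

```text
top blank 0.89 centre 404.6 -270.9 ang 17.7 size 139.5 46.5 z 0.0276
top blank 0.69 centre 506.1 -432.2 ang 15.9 size 139.6 48.6 z 0.0275
top blank 0.5 centre 590.2 217.8 ang -19.8 size 110.7 41.7 z 0.0285
wrist blank 0.56 centre 578.5 222.8 ang -18.6 size 139.6 45.2 z 0.0278
t 9.8 pos [0.5784 0.224  0.2243] yawx 161.18 tilt 0.2 j6 -0.99 F [-0.3  0.  -0.1] w 0.0853 gf 0.0
shift [  2.5  -2.1 194.3] turn [0.1  0.17 0.08]
```

Request:
{"method": "carry_out", "body": {"increments": [[1, 0, -1, 40, 0, 0, 0], [1, 0, 0, 40, 0, 0, 0], [1, 0, 0, 40, 0, 0, 0], [1, 0, 0, 40, 0, 0, -0.2], [1, 0, 0, 30, 0, 0, 0], [1, 0, 0, 21, 0, 0, 0], [1, 0, 0, 0, 0, 0, 0], [0, 0, 0, 0, 0, 0, 0], [-0.3, 0, 0, 0, 0, 0, 0], [-0.3, 0, 0, 0, 0, 0, 0], [-0.3, 0, 0, 0, 0, 0, 0], [-0.3, 0, 0, 0, 0, 0, 0]], "squeeze": 80}}

```text
clock: 10.8
position: [0.5797, 0.2239, 0.0151]
eef_rot: [0.506, 3.094, 0.005]
ft_force: [-0.0, 0.2, 4.5]
gripper_width: 0.0431
gripper_force: 84.5
```

```bash
python3 - <<'E'
from h import *
plan([.5225,.005,.3],169.7)
E
```

```text
t 10.8 pos [0.5797 0.2239 0.0151] yawx 161.43 tilt 0.41 j6 -0.99 F [-0.   0.2  4.5] w 0.0431 gf 84.5
shift [ -17.2 -224.6 -285.7] turn [ 0.2   0.36 -8.27]
```

Request:
{"method": "carry_out", "body": {"increments": [[-0.3, 0, 0, -20, 0, 0, 0], [-0.3, 0, 0, -40, 0, 0, 0], [-0.3, 0, 0, -40, 0, 0, 0], [-0.3, 0, 0, -40, 0, 0, 0], [-0.3, 0, 0, -40, 0, 0, 0], [-0.3, 0, 0, -40, 0, 0, 0], [-0.3, 0, 0, -40, 0, 0, 0], [-0.3, 0, 0, -30, 0, 0, 0], [-0.3, -2.9, -37.4, 0, 0, 0, 0], [-0.3, -2.9, -37.4, 0, 0, 0, 0], [-0.3, -2.9, -37.4, 0, 0, 0, 0], [-0.3, -2.9, -37.4, 0, 0, 0, 0]]}}

```text
clock: 11.8
position: [0.539, 0.0764, 0.3024]
eef_rot: [0.505, 3.099, 0.0]
ft_force: [0.7, -0.3, -2.1]
gripper_width: 0.0431
gripper_force: 83.6
```

```bash
python3 - <<'E'
from h import *
plan([.5225,.005,.3],169.7)
c=bot.camera("wrist"); save(c,"w3.png")
p=cloud(c,np.ones((384,512),bool))
for lo,hi in [(.009,.021),(.176,.2)]:
    q=p[(p[:,2]>lo)&(p[:,2]<hi)&(np.hypot(p[:,0]-.522,p[:,1]-.005)<.17)]
    r=cv2.minAreaRect((q[:,:2]*1000).astype(np.float32)); print(lo,len(q),np.round(r[0],1),np.round(r[1],1),round(r[2],1))
for m in bot.tip_of("wrist","mouth")[:1]:
    uv=np.array(m["point"])*[512,384]; print(m["confidence"],uv,atz(c,uv,.178))
E
```

```text
t 11.8 pos [0.539  0.0764 0.3024] yawx 161.5 tilt 0.11 j6 -1.24 F [ 0.7 -0.3 -2.1] w 0.0431 gf 83.6
shift [ -7.  -72.9   2.4] turn [ 0.02  0.11 -8.2 ]
0.009 4024 [455.7  14.3] [182.8 203. ] 32.7
0.176 11107 [503.4  21.3] [132.4 275.9] 52.0
0.83 [171.4176 200.2944] [[0.52608536 0.00471059 0.178     ]]
```

View pics/w3.png

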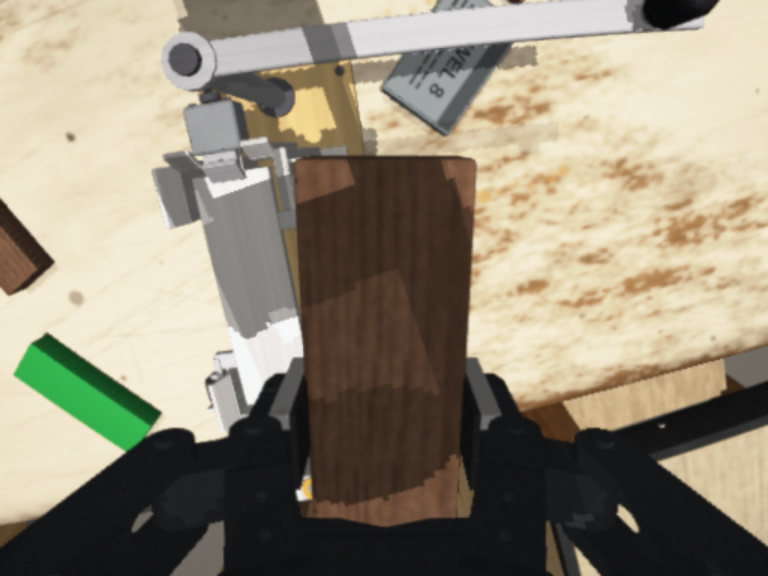

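The picture shows the blank held square in the jaws, with its near end at (385,158), the hinge cap at (190,62) and the open keeper bar along the top edge.

```bash
cat >> h.py <<'E'
def inhand():
    c=bot.camera("wrist"); s=bot.sense(); r=R.from_rotvec(s["eef_rot"]); p=np.array(s["position"])
    f=c["frame"].astype(int); q=r.inv().apply(cloud(c,np.ones((384,512),bool))-p)
    q=q[(abs(q[:,1])<.035)&(q[:,2]<.0)&(q[:,2]>-.03)&(q[:,0]>.03)&(q[:,0]<.1)]
    e=q[abs(q[:,1])<.018]
    print("n",len(q),"end x",np.percentile(e[:,0],99).round(4),"y edges",np.percentile(q[q[:,0]<.06][:,1],[1,99]).round(4),"ztop",np.median(q[:,2]).round(4)); return c
E
python3 - <<'E'
from h import *
inhand(); plan([.5233,.0044,.24],169.7)
E
```

```text
n 12362 end x 0.0703 y edges [-0.0249  0.0189] ztop -0.0129
t 11.95 pos [0.5392 0.0754 0.3021] yawx 161.19 tilt 0.07 j6 -1.23 F [ 0.5  0.7 -1.5] w 0.0432 gf 83.6
shift [ -7.8 -72.3  62.1] turn [ 0.01  0.07 -8.51]
```

Request:
{"method": "carry_out", "body": {"increments": [[-0.3, -2, -18, 0, 0, 0, 0], [-0.3, -2, -18, 0, 0, 0, 0], [-0.3, -2, -18, 0, 0, 0, 0], [-0.3, -2, -18, 0, 0, 0, 0], [-0.3, 0, 0, -5, 0, 0, -4.2], [-0.3, 0, 0, 0, 0, 0, -4.2], [-0.3, 0, 0, 0, 0, 0, 0], [-0.3, 0, 0, 0, 0, 0, 0]]}}

```text
clock: 12.62
position: [0.5246, 0.0076, 0.3066]
eef_rot: [0.28, 3.129, 0.001]
ft_force: [-0.1, 0.2, -0.9]
gripper_width: 0.0434
gripper_force: 83.6
```

```bash
python3 - <<'E'
from h import *
c=inhand(); save(c,"w4.png")
P=[];Y=[]
for i in range(6):
    bot.camera("top"); s=bot.sense(); P.append(s["position"]); Y.append(R.from_rotvec(s["eef_rot"]).as_matrix()[:,0])
P=np.array(P); print(P.mean(0).round(4),P.std(0).round(4)); y=np.mean(Y,0); print(np.degrees(np.arctan2(y[1],y[0])))
p=cloud(c,np.ones((384,512),bool))
th=np.radians(-10.3); ey=-np.array([np.cos(th),np.sin(th)]); ex=np.array([ey[1],-ey[0]])
d=p[:,:2]-[.5233,.0044]; x=d@ex*1000; y=d@ey*1000
# plan view rel. to the assumed magazine frame
im=np.zeros((420,360,3),np.uint8); f=c["frame"].reshape(-1,3)[(c["depth"]>0).ravel()][:,::-1]
sel=(abs(x)<85)&(abs(y)<100)&(p[:,2]>.16)&(p[:,2]<.21)
for a,b,k in zip(x[sel],y[sel],f[sel]):
    cv2.circle(im,(int(180+2*a),int(210+2*b)),1,k.tolist(),-1)
print(sel.sum())
for s_,zlo,zhi in [("guides top",.186,.197),("catch/plat",.174,.184)]:
    q=(p[:,2]>zlo)&(p[:,2]<zhi)&(abs(x)<45)&(y>40)&(y<110); print(s_,q.sum(),"x",np.percentile(x[q],[0.5,25,50,75,99.5]).round(1),"y",np.percentile(y[q],[.5,50,99.5]).round(1))
cv2.rectangle(im,(180-50,210-145),(180+50,210+145),(0,255,0),1)
full=np.zeros((576,800,3),np.uint8); full[:432,:576]=cv2.resize(c["frame"][:,:,::-1],(576,432)); full[:420,576:]=cv2.resize(im,(224,420))[:, :]
cv2.imwrite("pics/w4c.png",np.hstack([cv2.resize(c["frame"][:,:,::-1],(440,330)),cv2.resize(im,(283,330))]))
E
```

```text
n 12411 end x 0.0705 y edges [-0.0225  0.0212] ztop -0.0132
[0.5244 0.0072 0.3062] [0.     0.0002 0.    ]
169.82408286030184
2408
guides top 2131 x [-33.8  -7.3   0.2   8.2  34. ] y [ 68.1  83.2 107.2]
catch/plat 308 x [-27.5 -18.8   9.8  24.2  44.4] y [ 67.8  73.2 106.8]
```

View pics/w4c.png

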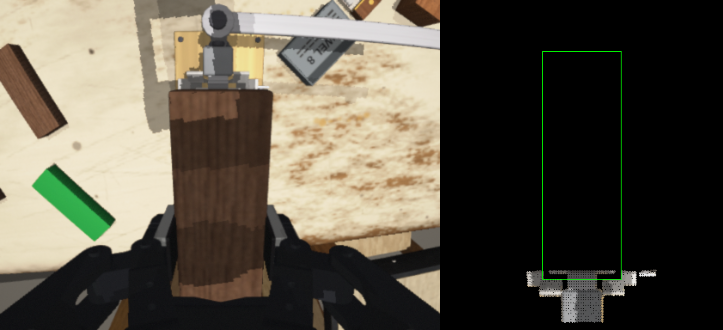

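The picture shows the blank over the well, and the guides measured at x ±34 mm sit symmetric about the assumed centre. Going down.

Request:
{"method": "carry_out", "body": {"increments": [[-0.3, 0.1, -3, 10, 0, 0, 0], [-0.3, 0, 0, 25, 0, 0, 0], [-0.3, 0, 0, 25, 0, 0, 0], [-0.3, 0, 0, 20, 0, 0, 0], [-0.3, 0, 0, 10, 0, 0, 0], [-0.3, 0, 0, 6, 0, 0, 0], [-0.3, 0, 0, 6, 0, 0, 0], [-0.3, 0, 0, 6, 0, 0, 0], [-0.3, 0, 0, 0, 0, 0, 0]]}}

```text
clock: 13.72
position: [0.5253, 0.0036, 0.2001]
eef_rot: [0.278, 3.126, -0.0]
ft_force: [-0.4, 0.1, 1.9]
gripper_width: 0.0433
gripper_force: 84.2
```

```bash
python3 - <<'E'
from h import *
inhand(); plan([.5233,.0044,.158],169.7)
E
```

```text
n 12412 end x 0.0704 y edges [-0.0226  0.0212] ztop -0.0129
t 13.77 pos [0.5252 0.0036 0.2002] yawx 169.83 tilt 0.19 j6 -1.52 F [-0.1  0.2  1.5] w 0.0433 gf 84.2
shift [ 2.1  0.5 42.2] turn [0.01 0.19 0.13]
```

Request:
{"method": "carry_out", "body": {"increments": [[-0.3, 1, 0, 5, 0, 0, 0], [-0.3, 0.5, 0, 5, 0, 0, 0], [-0.3, 0, 0, 5, 0, 0, 0], [-0.3, 0, 0, 5, 0, 0, 0], [-0.3, 0, 0, 5, 0, 0, 0], [-0.3, 0, 0, 5, 0, 0, 0], [-0.3, 0, 0, 5, 0, 0, 0], [-0.3, 0, 0, 5, 0, 0, 0], [-0.3, 0, 0, 3, 0, 0, 0], [-0.3, 0, 0, 0, 0, 0, 0]]}}

```text
clock: 14.6
position: [0.5256, 0.0037, 0.1588]
eef_rot: [0.279, 3.121, 0.0]
ft_force: [0.1, -0.4, 6.2]
gripper_width: 0.0432
gripper_force: 84.8
```

```bash
python3 - <<'E'
from h import *
c=inhand(); plan([.5233,.0044,.158],169.7)
E
```

```text
n 20533 end x 0.0818 y edges [-0.0287  0.0299] ztop -0.0137
t 14.65 pos [0.5256 0.0037 0.1587] yawx 169.79 tilt 0.44 j6 -1.52 F [-0.2 -0.9  6.4] w 0.0434 gf 84.8
shift [2.4 0.3 0.7] turn [0.05 0.44 0.09]
```

Request:
{"method": "carry_out", "body": {"increments": [[0, 0, 0, 0, 0, 0, 0], [1, 0, 0, 0, 0, 0, 0], [1, 0, 0, 0, 0, 0, 0], [1, 0, 0, -8, 0, 0, 0], [1, 0, 0, -25, 0, 0, 0], [1, 0, 0, -40, 0, 0, 0], [1, 0, 0, -40, 0, 0, 0], [1, 0, 0, -40, 0, 0, 0], [1, 0, 0, 0, 0, 0, 0]]}}

```text
clock: 15.4
position: [0.5271, 0.0035, 0.3193]
eef_rot: [0.277, 3.111, -0.001]
ft_force: [0.9, -1.1, 1.7]
gripper_width: 0.0854
gripper_force: 0.0
```

```bash
cat >> h.py <<'E'
def well(c):
    p=cloud(c,np.ones((384,512),bool)); th=np.radians(-10.3); ey=-np.array([np.cos(th),np.sin(th)]); ex=np.array([ey[1],-ey[0]])
    d=p[:,:2]-[.5235,.0041]; x=d@ex*1000; y=d@ey*1000
    q=(abs(x)<20)&(abs(y)<55)&(p[:,2]>.1)
    A=np.c_[x[q],y[q],np.ones(q.sum())]; k=np.linalg.lstsq(A,p[q,2]*1000,rcond=None)[0]
    print("well top: n",q.sum(),"z med",np.median(p[q,2]).round(4),"slope",k.round(4))
    b=(p[:,2]>.170)&(p[:,2]<.1785)&(abs(x)<40)&(abs(y)<80)&(abs(x)<24); print(" ends y",np.percentile(y[b],[1,99]).round(1),"x",np.percentile(x[b&(abs(y)<45)],[1,99]).round(1))
E
python3 - <<'E'
from h import *
c=bot.camera("wrist"); save(c,"w5.png",1.2); well(c)
_,o=topface("top"); c=bot.camera("top"); well(c)
plan([.4046,-.2709,.2],17.7)
E
```

```text
well top: n 11675 z med 0.3847 slope [-5.600000e-03  7.454000e-01  2.849766e+02]
 ends y [-70.9  67.8] x [-22.6  21.6]
top blank 0.8 centre 507.4 -430.8 ang 17.5 size 138.4 47.7 z 0.0275
top blank 0.79 centre 405.3 -270.9 ang 18.1 size 140.5 48.0 z 0.0274
well top: n 767 z med 0.6347 slope [ 1.502000e-01 -3.879200e+00  6.059245e+02]
 ends y [23.1 69.5] x [-21.   22.1]
t 15.6 pos [0.5216 0.0041 0.3073] yawx 169.83 tilt 0.1 j6 -1.52 F [ 0.  -1.1 -0.4] w 0.0853 gf 0.0
shift [  66.4 -291.3  107.5] turn [-1.4000e-01 -2.0000e-02  1.5213e+02]
```

View pics/w5.png

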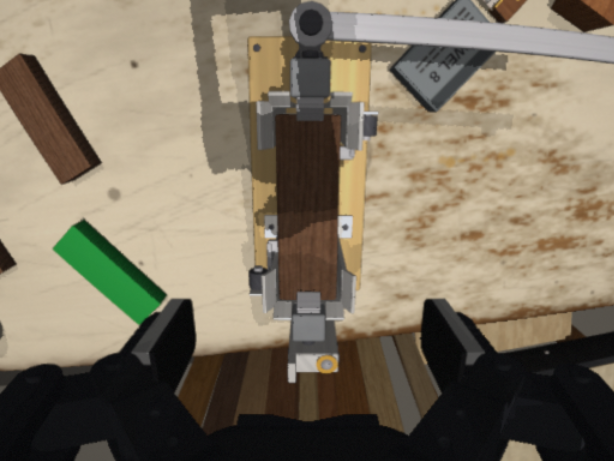

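Blank 1 lies level under both bolts, at (311,105) and (309,300). Next is the blank at (405,-271) mm.

Request:
{"method": "carry_out", "body": {"increments": [[1, 8.3, -36.4, 0, 0, 0, 0], [1, 8.3, -36.4, 0, 0, 0, 0], [1, 8.3, -36.4, 0, 0, 0, 0], [1, 8.3, -36.4, 0, 0, 0, 0], [1, 8.3, -36.4, 0, 0, 0, 0], [1, 8.3, -36.4, 0, 0, 0, 0], [1, 8.3, -36.4, 0, 0, 0, 0], [1, 8.3, -36.4, 0, 0, 0, 0], [1, 0, 0, 0, 0, 0, 7], [1, 0, 0, 0, 0, 0, 7], [1, 0, 0, 0, 0, 0, 7], [1, 0, 0, 0, 0, 0, 7]]}}

```text
clock: 16.6
position: [0.4041, -0.2704, 0.3054]
eef_rot: [-1.036, -2.96, -0.003]
ft_force: [0.5, 0.5, 0.0]
gripper_width: 0.0855
gripper_force: 0.0
```

Request:
{"method": "carry_out", "body": {"increments": [[1, 0, 0, 0, 0, 0, 7], [1, 0, 0, 0, 0, 0, 7], [1, 0, 0, 0, 0, 0, 7], [1, 0, 0, 0, 0, 0, 7], [1, 0, 0, 0, 0, 0, 7], [1, 0, 0, 0, 0, 0, 7], [1, 0, 0, 0, 0, 0, 7], [1, 0, 0, 0, 0, 0, 7], [1, 0, 0, 0, 0, 0, 7], [1, 0, 0, 0, 0, 0, 7], [1, 0, 0, 0, 0, 0, 7], [1, 0, 0, 0, 0, 0, 7]]}}

```text
clock: 17.6
position: [0.4044, -0.2699, 0.3054]
eef_rot: [-2.75, -1.508, 0.003]
ft_force: [0.5, -0.0, 0.1]
gripper_width: 0.085
gripper_force: 0.0
```

Request:
{"method": "carry_out", "body": {"increments": [[1, 0, 0, 18, 0, 0, 7], [1, 0, 0, 18, 0, 0, 7], [1, 0, 0, 18, 0, 0, 7], [1, 0, 0, 18, 0, 0, 7], [1, 0, 0, 18, 0, 0, 7], [1, 0, 0, 18, 0, 0, 4.9], [1, 0, 0, 0, 0, 0, 0], [1, 0, 0, 0, 0, 0, 0]]}}

```text
clock: 18.27
position: [0.4037, -0.2693, 0.1973]
eef_rot: [-3.097, -0.492, 0.007]
ft_force: [0.5, 0.1, -0.0]
gripper_width: 0.0855
gripper_force: 0.0
```

```bash
python3 - <<'E'
from h import *
c,o=topface("wrist"); o=min(o,key=lambda b:np.hypot(b[0]-405,b[1]+271)); plan([o[0]/1e3,o[1]/1e3,.013],o[2])
E
```

```text
wrist blank 0.94 centre 508.2 -433.1 ang 15.0 size 139.7 46.3 z 0.0277
wrist blank 0.87 centre 407.3 -275.1 ang 17.6 size 139.1 45.2 z 0.0277
t 18.37 pos [ 0.4055 -0.2709  0.2003] yawx 18.03 tilt 0.03 j6 0.52 F [0.1 0.4 1.5] w 0.0851 gf 0.0
shift [  0.4   4.6 187.3] turn [-0.02  0.01  0.46]
```

Request:
{"method": "carry_out", "body": {"increments": [[1, 0.5, 3, 35, 0, 0, 0.3], [1, 0, 0, 40, 0, 0, 0], [1, 0, 0, 40, 0, 0, 0], [1, 0, 0, 40, 0, 0, 0], [1, 0, 0, 20, 0, 0, 0], [1, 0, 0, 11, 0, 0, 0], [1, 0, 0, 0, 0, 0, 0], [0, 0, 0, 0, 0, 0, 0], [-0.3, 0, 0, 0, 0, 0, 0], [-0.3, 0, 0, 0, 0, 0, 0], [-0.3, 0, 0, 0, 0, 0, 0], [-0.3, 0, 0, 0, 0, 0, 0]], "squeeze": 80}}

```text
clock: 19.37
position: [0.4091, -0.2755, 0.017]
eef_rot: [3.1, 0.481, 0.006]
ft_force: [1.0, -1.7, 6.3]
gripper_width: 0.0432
gripper_force: 84.3
```

Request:
{"method": "carry_out", "body": {"increments": [[-0.3, 0, 0, -20, 0, 0, 0], [-0.3, 0, 0, -40, 0, 0, 0], [-0.3, 0, 0, -40, 0, 0, 0], [-0.3, 0, 0, -40, 0, 0, 0], [-0.3, 0, 0, -40, 0, 0, 0], [-0.3, 0, 0, -40, 0, 0, 0], [-0.3, 0, 0, -40, 0, 0, 0], [-0.3, 0, 0, -25, 0, 0, 0], [-0.3, 0, 0, 0, 0, 0, 0], [-0.3, 0, 0, 0, 0, 0, 0]]}}

```text
clock: 20.2
position: [0.4077, -0.2742, 0.3021]
eef_rot: [3.1, 0.481, 0.006]
ft_force: [0.4, 0.9, -1.6]
gripper_width: 0.0431
gripper_force: 83.5
```

```bash
python3 - <<'E'
from h import *
inhand(); plan([.5233,.0042,.3],-10.3)
E
```

```text
n 11459 end x 0.0686 y edges [-0.0201  0.0237] ztop -0.0133
t 20.25 pos [ 0.4067 -0.2733  0.2995] yawx 17.63 tilt 0.04 j6 0.53 F [ 0.2 -0.3 -1.7] w 0.0434 gf 83.5
shift [ 195.2 -229.2   -0.6] turn [ 0.03 -0.03 27.93]
```

Request:
{"method": "carry_out", "body": {"increments": [[-0.3, 24.4, -28.7, 0, 0, 0, 0], [-0.3, 24.4, -28.7, 0, 0, 0, 0], [-0.3, 24.4, -28.7, 0, 0, 0, 0], [-0.3, 24.4, -28.7, 0, 0, 0, 0], [-0.3, 24.4, -28.7, 0, 0, 0, 0], [-0.3, 24.4, -28.7, 0, 0, 0, 0], [-0.3, 24.4, -28.7, 0, 0, 0, 0], [-0.3, 24.4, -28.7, 0, 0, 0, 0], [-0.3, 0, 0, 0, 0, 0, 7], [-0.3, 0, 0, 0, 0, 0, 7], [-0.3, 0, 0, 0, 0, 0, 7], [-0.3, 0, 0, 0, 0, 0, 7]]}}

```text
clock: 21.25
position: [0.5216, 0.0052, 0.2957]
eef_rot: [-3.128, 0.292, 0.01]
ft_force: [0.7, -0.4, -1.7]
gripper_width: 0.0437
gripper_force: 83.3
```

Request:
{"method": "carry_out", "body": {"increments": [[-0.3, 0, 0, 0, 0, 0, 0], [-0.3, 0, 0, 0, 0, 0, 0], [-0.3, 0, 0, 0, 0, 0, 0], [-0.3, 0, 0, 0, 0, 0, 0]]}}

```text
clock: 21.58
position: [0.523, 0.0043, 0.2983]
eef_rot: [-3.129, 0.282, 0.003]
ft_force: [-0.3, 0.4, -0.7]
gripper_width: 0.043
gripper_force: 83.3
```

```bash
python3 - <<'E'
from h import *
inhand(); plan([.5233,.0042,.21],-10.3)
E
```

```text
n 11324 end x 0.0681 y edges [-0.021   0.0228] ztop -0.0103
t 21.63 pos [0.5231 0.0043 0.2987] yawx -10.31 tilt 0.06 j6 1.62 F [-0.4  0.3 -0.7] w 0.0433 gf 83.4
shift [ 0.3  0.  88.7] turn [ 0.    0.06 -0.01]
```

Request:
{"method": "carry_out", "body": {"increments": [[-0.3, 2, 0, 20, 0, 0, 0], [-0.3, 0, 0, 25, 0, 0, 0], [-0.3, 0, 0, 25, 0, 0, 0], [-0.3, 0, 0, 12, 0, 0, 0], [-0.3, 0, 0, 6, 0, 0, 0], [-0.3, 0, 0, 6, 0, 0, 0], [-0.3, 0, 0, 6, 0, 0, 0], [-0.3, 0, 0, 0, 0, 0, 0]]}}

```text
clock: 22.3
position: [0.5269, 0.0038, 0.2016]
eef_rot: [3.129, -0.284, 0.006]
ft_force: [-1.3, -0.0, 2.0]
gripper_width: 0.0431
gripper_force: 83.9
```

Request:
{"method": "carry_out", "body": {"increments": [[-0.3, 0, 0, 5, 0, 0, 0], [-0.3, 0, 0, 5, 0, 0, 0], [-0.3, 0, 0, 5, 0, 0, 0], [-0.3, 0, 0, 5, 0, 0, 0], [-0.3, 0, 0, 5, 0, 0, 0], [-0.3, 0, 0, 5, 0, 0, 0], [-0.3, 0, 0, 5, 0, 0, 0], [-0.3, 0, 0, 5, 0, 0, 0], [-0.3, 0, 0, 0, 0, 0, 0]]}}

```text
clock: 23.05
position: [0.5256, 0.0042, 0.1628]
eef_rot: [-3.129, 0.283, -0.0]
ft_force: [-6.7, 1.2, 10.3]
gripper_width: 0.0432
gripper_force: 95.8
```

```bash
python3 - <<'E'
from h import *
inhand(); plan([.5245,.0042,.159],-10.3)
E
```

```text
n 30400 end x 0.0981 y edges [-0.0329  0.0338] ztop -0.0251
t 23.1 pos [0.5257 0.0042 0.1628] yawx -10.33 tilt 0.01 j6 1.63 F [-7.   1.3 10.9] w 0.0432 gf 95.7
shift [-1.1  0.2  3.8] turn [-0.01  0.   -0.03]
```

Request:
{"method": "carry_out", "body": {"increments": [[-0.3, -1.5, 0, 4, 0, 0, 0], [-0.3, 0, 0, 3, 0, 0, 0], [-0.3, 0, 0, 0, 0, 0, 0]]}}

```text
clock: 23.35
position: [0.5256, 0.0042, 0.1558]
eef_rot: [3.129, -0.283, 0.005]
ft_force: [-3.7, 0.2, 8.6]
gripper_width: 0.0434
gripper_force: 95.5
```

```bash
python3 - <<'E'
from h import *
c=bot.camera("wrist"); save(c,"w6.png",1.2); plan([.5245,.0042,.159],-10.3)
E
```

```text
t 23.4 pos [0.5256 0.0042 0.1559] yawx -10.34 tilt 0.18 j6 1.63 F [-3.1  0.3  8.2] w 0.0432 gf 95.5
shift [-1.   0.2 -3.1] turn [-0.02 -0.18 -0.04]
```

View pics/w6.png

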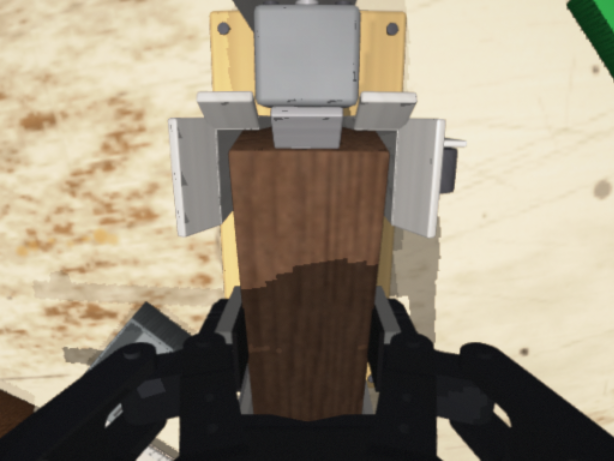

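The far bolt has snapped over blank 2, at (306,128). Releasing.

Request:
{"method": "carry_out", "body": {"increments": [[0, 0, 0, 0, 0, 0, 0], [1, 0, 0, 0, 0, 0, 0], [1, 0, 0, 0, 0, 0, 0], [1, 0, 0, -8, 0, 0, 0], [1, 0, 0, -25, 0, 0, 0], [1, 0, 0, -40, 0, 0, 0], [1, 0, 0, -40, 0, 0, 0], [1, 0, 0, -40, 0, 0, 0], [1, 0, 0, 0, 0, 0, 0], [1, 0, 0, 0, 0, 0, 0]]}}

```text
clock: 24.23
position: [0.5264, 0.0039, 0.3104]
eef_rot: [3.128, -0.284, 0.015]
ft_force: [-0.3, 0.0, -0.8]
gripper_width: 0.0853
gripper_force: 0.0
```

```bash
cat >> h.py <<'E'
def well2(c):
    p=cloud(c,np.ones((384,512),bool)); th=np.radians(-10.3); ey=-np.array([np.cos(th),np.sin(th)]); ex=np.array([ey[1],-ey[0]])
    d=p[:,:2]-[.5235,.0041]; x=d@ex*1000; y=d@ey*1000
    q=(abs(x)<19)&(abs(y)<60)&(p[:,2]>.14)&(p[:,2]<.2)
    A=np.c_[x[q],y[q],np.ones(q.sum())]; k=np.linalg.lstsq(A,p[q,2]*1000,rcond=None)[0]
    print("well top: n",q.sum(),"z med",np.median(p[q,2]).round(4),"slope",k.round(4),"y",y[q].min().round(),y[q].max().round())
E
python3 - <<'E'
from h import *
c=bot.camera("wrist"); well2(c)
c,o=topface("top")
o=min(o,key=lambda b:np.hypot(b[0]-507,b[1]+431)); plan([o[0]/1e3,o[1]/1e3,.2],o[2])
E
```

```text
well top: n 6017 z med 0.1797 slope [-8.00000e-04 -2.64000e-02  1.79599e+02] y -59.0 60.0
top blank 0.6 centre 506.5 -432.1 ang 14.6 size 140.5 48.4 z 0.0274
t 24.38 pos [0.5231 0.0044 0.3039] yawx -10.37 tilt 0.14 j6 1.63 F [ 0.2 -0.5  0.5] w 0.0851 gf 0.0
shift [ 62.4 432.3 103.8] turn [-2.000e-02  1.400e-01 -2.498e+01]
```

Request:
{"method": "carry_out", "body": {"increments": [[1, 5.2, 36, 0, 0, 0, 0], [1, 5.2, 36, 0, 0, 0, 0], [1, 5.2, 36, 0, 0, 0, 0], [1, 5.2, 36, 0, 0, 0, 0], [1, 5.2, 36, 0, 0, 0, 0], [1, 5.2, 36, 0, 0, 0, 0], [1, 5.2, 36, 0, 0, 0, 0], [1, 5.2, 36, 0, 0, 0, 0], [1, 5.2, 36, 0, 0, 0, 0], [1, 5.2, 36, 0, 0, 0, 0], [1, 5.2, 36, 0, 0, 0, 0], [1, 5.2, 36, 0, 0, 0, 0]]}}

```text
clock: 25.38
position: [0.5063, -0.4328, 0.3021]
eef_rot: [-3.125, 0.284, 0.006]
ft_force: [0.5, 0.4, -0.5]
gripper_width: 0.0854
gripper_force: 0.0
```

Request:
{"method": "carry_out", "body": {"increments": [[1, 0, 0, 26, 0, 0, -6.3], [1, 0, 0, 26, 0, 0, -6.3], [1, 0, 0, 26, 0, 0, -6.3], [1, 0, 0, 26, 0, 0, -6.1], [1, 0, 0, 0, 0, 0, 0], [1, 0, 0, 0, 0, 0, 0], [1, 0, 0, 0, 0, 0, 0]]}}

```text
clock: 25.97
position: [0.5076, -0.4319, 0.2014]
eef_rot: [-3.116, -0.397, 0.0]
ft_force: [0.7, -0.9, -0.2]
gripper_width: 0.0855
gripper_force: 0.0
```

```bash
python3 - <<'E'
from h import *
c,o=topface("wrist"); o=min(o,key=lambda b:np.hypot(b[0]-507,b[1]+431)); plan([o[0]/1e3,o[1]/1e3,.014],o[2])
E
```

```text
wrist blank 0.71 centre 508.6 -434.0 ang 15.1 size 139.2 45.0 z 0.0277
t 26.07 pos [ 0.5086 -0.4328  0.2037] yawx 14.56 tilt 0.22 j6 0.51 F [0.2 0.  0.2] w 0.0856 gf 0.0
shift [ -0.6   0.5 189.7] turn [ 0.19 -0.1  -0.55]
```

Request:
{"method": "carry_out", "body": {"increments": [[1, -0.5, 1, 37, 0, 0, -0.5], [1, 0, 0, 40, 0, 0, 0], [1, 0, 0, 40, 0, 0, 0], [1, 0, 0, 40, 0, 0, 0], [1, 0, 0, 20, 0, 0, 0], [1, 0, 0, 13, 0, 0, 0], [1, 0, 0, 0, 0, 0, 0], [0, 0, 0, 0, 0, 0, 0], [-0.3, 0, 0, 0, 0, 0, 0], [-0.3, 0, 0, 0, 0, 0, 0], [-0.3, 0, 0, 0, 0, 0, 0], [-0.3, 0, 0, 0, 0, 0, 0]], "squeeze": 80}}

```text
clock: 27.07
position: [0.5094, -0.4352, 0.015]
eef_rot: [3.109, 0.413, 0.006]
ft_force: [0.3, -1.0, 5.9]
gripper_width: 0.0433
gripper_force: 84.7
```

Request:
{"method": "carry_out", "body": {"increments": [[-0.3, 0, 0, -20, 0, 0, 0], [-0.3, 0, 0, -40, 0, 0, 0], [-0.3, 0, 0, -40, 0, 0, 0], [-0.3, 0, 0, -40, 0, 0, 0], [-0.3, 0, 0, -40, 0, 0, 0], [-0.3, 0, 0, -40, 0, 0, 0], [-0.3, 0, 0, -40, 0, 0, 0], [-0.3, 0, 0, -25, 0, 0, 0], [-0.3, 0, 0, 0, 0, 0, 0], [-0.3, 0, 0, 0, 0, 0, 0]]}}

```text
clock: 27.9
position: [0.5081, -0.4339, 0.2998]
eef_rot: [3.109, 0.413, 0.006]
ft_force: [0.3, -0.2, -1.5]
gripper_width: 0.0432
gripper_force: 83.8
```

```bash
python3 - <<'E'
from h import *
inhand(); plan([.5228,.0043,.3],-10.3)
E
```

```text
n 12186 end x 0.0698 y edges [-0.02    0.0238] ztop -0.0161
t 27.95 pos [ 0.5071 -0.4328  0.2966] yawx 15.13 tilt 0.04 j6 0.5 F [-0.4  0.1 -2.2] w 0.0433 gf 83.8
shift [ 129.2 -417.9   -3.6] turn [ 3.000e-02 -2.000e-02  2.543e+01]
```

Request:
{"method": "carry_out", "body": {"increments": [[-0.3, 10.8, -34.8, -0.3, 0, 0, 0], [-0.3, 10.8, -34.8, -0.3, 0, 0, 0], [-0.3, 10.8, -34.8, -0.3, 0, 0, 0], [-0.3, 10.8, -34.8, -0.3, 0, 0, 0], [-0.3, 10.8, -34.8, -0.3, 0, 0, 0], [-0.3, 10.8, -34.8, -0.3, 0, 0, 0], [-0.3, 10.8, -34.8, -0.3, 0, 0, 0], [-0.3, 10.8, -34.8, -0.3, 0, 0, 0], [-0.3, 10.8, -34.8, -0.3, 0, 0, 0], [-0.3, 10.8, -34.8, -0.3, 0, 0, 0], [-0.3, 10.8, -34.8, -0.3, 0, 0, 0], [-0.3, 10.8, -34.8, -0.3, 0, 0, 0]]}}

```text
clock: 28.95
position: [0.5214, 0.0059, 0.2965]
eef_rot: [-3.113, -0.413, 0.009]
ft_force: [0.9, 0.1, -0.3]
gripper_width: 0.0434
gripper_force: 83.8
```

Request:
{"method": "carry_out", "body": {"increments": [[-0.3, 0, 0, 0, 0, 0, 6.4], [-0.3, 0, 0, 0, 0, 0, 6.4], [-0.3, 0, 0, 0, 0, 0, 6.3], [-0.3, 0, 0, 0, 0, 0, 6.3], [-0.3, 0, 0, 0, 0, 0, 0], [-0.3, 0, 0, 0, 0, 0, 0], [-0.3, 0, 0, 0, 0, 0, 0], [-0.3, 0, 0, 0, 0, 0, 0]]}}

```text
clock: 29.62
position: [0.5229, 0.0039, 0.2989]
eef_rot: [-3.129, 0.279, 0.003]
ft_force: [-1.0, -1.0, -0.1]
gripper_width: 0.0432
gripper_force: 83.8
```

```bash
python3 - <<'E'
from h import *
inhand(); plan([.5230,.0043,.21],-10.3)
E
```

```text
n 12062 end x 0.0693 y edges [-0.021   0.0228] ztop -0.0124
t 29.67 pos [0.5231 0.0039 0.2992] yawx -10.21 tilt 0.07 j6 1.62 F [-0.3 -0.2 -0.1] w 0.0432 gf 83.8
shift [-0.1 -0.4 89.2] turn [0.   0.07 0.09]
```

Request:
{"method": "carry_out", "body": {"increments": [[-0.3, 0, 0, 20, 0, 0, 0], [-0.3, 0, 0, 25, 0, 0, 0], [-0.3, 0, 0, 25, 0, 0, 0], [-0.3, 0, 0, 12, 0, 0, 0], [-0.3, 0, 0, 6, 0, 0, 0], [-0.3, 0, 0, 6, 0, 0, 0], [-0.3, 0, 0, 6, 0, 0, 0], [-0.3, 0, 0, 0, 0, 0, 0]]}}

```text
clock: 30.33
position: [0.5245, 0.0038, 0.2011]
eef_rot: [3.129, -0.281, 0.004]
ft_force: [-2.0, 0.2, 1.0]
gripper_width: 0.0436
gripper_force: 84.3
```

Request:
{"method": "carry_out", "body": {"increments": [[-0.3, 0, 0, 5, 0, 0, 0], [-0.3, 0, 0, 5, 0, 0, 0], [-0.3, 0, 0, 5, 0, 0, 0], [-0.3, 0, 0, 5, 0, 0, 0], [-0.3, 0, 0, 5, 0, 0, 0], [-0.3, 0, 0, 5, 0, 0, 0], [-0.3, 0, 0, 5, 0, 0, 0], [-0.3, 0, 0, 5, 0, 0, 0], [-0.3, 0, 0, 4, 0, 0, 0], [-0.3, 0, 0, 0, 0, 0, 0]]}}

```text
clock: 31.17
position: [0.5241, 0.0042, 0.1594]
eef_rot: [-3.129, 0.28, -0.002]
ft_force: [-5.0, 1.4, 10.6]
gripper_width: 0.0434
gripper_force: 95.8
```

```bash
python3 - <<'E'
from h import *
c=bot.camera("wrist"); save(c,"w7.png",1.2); plan([.5245,.0042,.157],-10.3)
E
```

```text
t 31.22 pos [0.5242 0.0042 0.1594] yawx -10.25 tilt 0.07 j6 1.62 F [-4.3  0.3  9.9] w 0.0433 gf 95.8
shift [ 0.3 -0.1  2.4] turn [-0.03 -0.06  0.05]
```

View pics/w7.png

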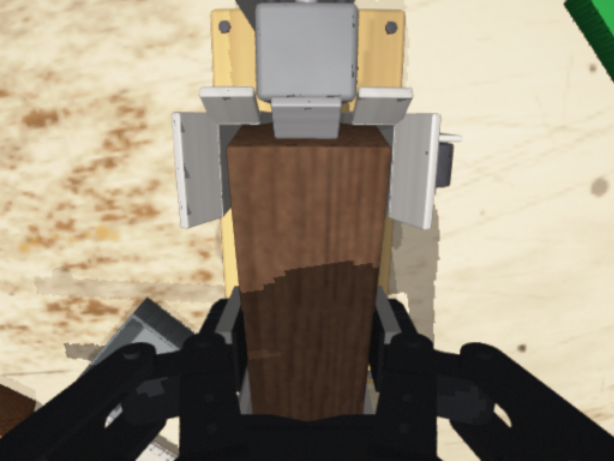

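The far bolt is over blank 3, at (306,117). I'll push a little further, then release.

Request:
{"method": "carry_out", "body": {"increments": [[-0.3, -1, 0, 4, 0, 0, 0], [-0.3, 0, 0, 0, 0, 0, 0], [0, 0, 0, 0, 0, 0, 0], [1, 0, 0, 0, 0, 0, 0], [1, 0, 0, 0, 0, 0, 0], [1, 0, 0, -8, 0, 0, 0], [1, 0, 0, -25, 0, 0, 0], [1, 0, 0, -40, 0, 0, 0], [1, 0, 0, -40, 0, 0, 0], [1, 0, 0, -40, 0, 0, 0], [1, 0, 0, 0, 0, 0, 0], [1, 0, 0, 0, 0, 0, 0]]}}

```text
clock: 32.22
position: [0.5247, 0.0038, 0.3097]
eef_rot: [3.129, -0.281, 0.014]
ft_force: [-0.6, 0.3, -0.8]
gripper_width: 0.0854
gripper_force: 0.0
```

Request:
{"method": "carry_out", "body": {"increments": [[1, 0, 0, 0, 0, 0, 0], [1, 0, 0, 0, 0, 0, 0], [1, 0, 0, 0, 0, 0, 0]]}}

```text
clock: 32.47
position: [0.5212, 0.0042, 0.3026]
eef_rot: [-3.129, 0.281, 0.007]
ft_force: [-0.7, -0.2, -1.0]
gripper_width: 0.0851
gripper_force: 0.0
```

```bash
python3 - <<'E'
from h import *
c=bot.camera("wrist"); well2(c); save(c,"w8.png",1.2)
p=cloud(c,np.ones((384,512),bool))
for m in bot.tip_of("wrist","keeper_knob")[:1]:
    uv=np.array(m["point"])*[512,384]; print(m["confidence"],atz(c,uv,.241))
c=bot.camera("top"); 
for m in bot.tip_of("top","keeper_knob")[:2]:
    uv=np.array(m["point"])*[512,384]; print(m["confidence"],atz(c,uv,.241))
p=cloud(c,np.ones((384,512),bool)); q=p[(abs(p[:,2]-.24)<.007)&(np.hypot(p[:,0]-.45,p[:,1]-.232)<.03)]; print(len(q),q.mean(0).round(4))
plan([.4505,.2325,.32],77.5)
E
```

```text
well top: n 6456 z med 0.1786 slope [ 4.000000e-04 -1.170000e-02  1.785672e+02] y -60.0 60.0
0.78 [[0.43748864 0.24034112 0.241     ]]
31 [0.448  0.2344 0.2402]
t 32.67 pos [0.5219 0.0042 0.3036] yawx -10.27 tilt 0.13 j6 1.62 F [-0.1 -0.2  0.3] w 0.0855 gf 0.0
shift [-111.  -211.9  -16.1] turn [ -0.1    0.11 -87.77]
```

View pics/w8.png

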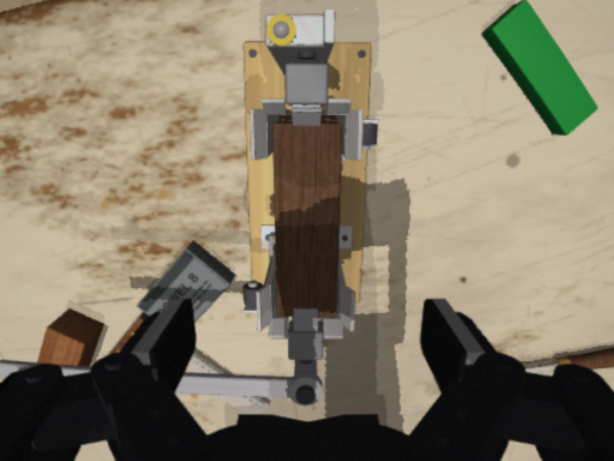

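The pile lies level under both bolts, at (307,112) and (306,315), with its top at 178 mm. The keeper comes next.

Request:
{"method": "carry_out", "body": {"increments": [[0, -19, -35.5, -3, 0, 0, 0], [0, -19, -35.5, -3, 0, 0, 0], [0, -19, -35.5, -3, 0, 0, 0], [0, -19, -35.5, -3, 0, 0, 0], [0, -19, -35.5, -3, 0, 0, 0], [0, -19, -35.5, -3, 0, 0, 0], [-0.2, 0, 0, 0, 0, 0, -7], [-0.2, 0, 0, 0, 0, 0, -7], [-0.2, 0, 0, 0, 0, 0, -7], [-0.2, 0, 0, 0, 0, 0, -7], [-0.2, 0, 0, 0, 0, 0, -7], [-0.2, 0, 0, 0, 0, 0, -7]]}}

```text
clock: 33.67
position: [0.448, 0.2341, 0.3224]
eef_rot: [3.019, 0.868, -0.001]
ft_force: [-0.0, -0.5, -0.0]
gripper_width: 0.0339
gripper_force: 0.0
```

Request:
{"method": "carry_out", "body": {"increments": [[-0.2, 0, 0, 0, 0, 0, -7], [-0.2, 0, 0, 0, 0, 0, -7], [-0.2, 0, 0, 0, 0, 0, -7], [-0.2, 0, 0, 0, 0, 0, -7], [-0.2, 0, 0, 0, 0, 0, -7], [-0.2, 0, 0, 0, 0, 0, -7], [-0.2, 0, 0, 0, 0, 0, -4.2], [-0.2, 0, 0, 0, 0, 0, 0], [-0.2, 0, 0, 0, 0, 0, 0], [-0.2, 0, 0, 0, 0, 0, 0]]}}

```text
clock: 34.5
position: [0.4482, 0.234, 0.3227]
eef_rot: [-2.444, -1.973, 0.001]
ft_force: [-0.4, 0.1, -0.1]
gripper_width: 0.034
gripper_force: 0.0
```

```bash
python3 - <<'E'
from h import *
c=bot.camera("wrist"); p=cloud(c,np.ones((384,512),bool)); q=p[(abs(p[:,2]-.24)<.004)&(np.hypot(p[:,0]-.448,p[:,1]-.234)<.03)]; print(len(q),q.mean(0).round(4))
k=cv2.minEnclosingCircle((q[:,:2]*1000).astype(np.float32)); print(k)
plan([k[0][0]/1e3,k[0][1]/1e3,.224],78)
E
```

```text
514 [0.4501 0.235  0.2399]
((450.0204162597656, 234.1333770751953), 9.608675956726074)
t 34.55 pos [0.4482 0.234  0.3227] yawx 77.85 tilt 0.02 j6 0.55 F [-0.2  0.1 -0.2] w 0.034 gf 0.0
shift [ 0.5  1.8 98.7] turn [-0.02  0.01 -0.15]
```

Request:
{"method": "carry_out", "body": {"increments": [[-0.2, 0.5, 1.5, 25, 0, 0, 0], [-0.2, 0, 0, 30, 0, 0, 0], [-0.2, 0, 0, 25, 0, 0, 0], [-0.2, 0, 0, 18, 0, 0, 0], [-0.5, 0, 0, 0, 0, 0, 0], [-0.5, 0, 0, 0, 0, 0, 0], [-0.5, 0, 0, 0, 0, 0, 0], [-0.5, -0.2, 7.4, 0, 0, 0, 2], [-0.5, -0.8, 18.5, 0, 0, 0, 5], [-0.5, -0.8, 18.5, 0, 0, 0, 5], [-0.5, -0.8, 18.5, 0, 0, 0, 5], [-0.5, -0.8, 18.5, 0, 0, 0, 5]], "squeeze": 20}}

```text
clock: 35.55
position: [0.5266, 0.2028, 0.2277]
eef_rot: [2.777, 1.467, 0.007]
ft_force: [-0.4, 0.1, 0.2]
gripper_width: 0.0218
gripper_force: 0.2
```

Request:
{"method": "carry_out", "body": {"increments": [[-0.5, -0.8, 18.5, 0, 0, 0, 5], [-0.5, -0.8, 18.5, 0, 0, 0, 5], [-0.5, -0.8, 18.5, 0, 0, 0, 5], [-0.5, -0.8, 18.5, 0, 0, 0, 5], [-0.5, -0.8, 18.5, 0, 0, 0, 5], [-0.5, -0.8, 18.5, 0, 0, 0, 5], [-0.5, -0.8, 18.5, 0, 0, 0, 5], [-0.5, -0.8, 18.5, 0, 0, 0, 5], [-0.5, -0.8, 18.5, 0, 0, 0, 5], [-0.5, -0.8, 18.5, 0, 0, 0, 5], [-0.5, 0, 0, 0, 0, 0, 0], [-0.5, 0, 0, 0, 0, 0, 0]]}}

```text
clock: 36.55
position: [0.6181, 0.0478, 0.2273]
eef_rot: [-3.137, -0.161, -0.006]
ft_force: [-1.2, -0.0, -0.3]
gripper_width: 0.0213
gripper_force: 0.1
```

```bash
python3 - <<'E'
from h import *
plan([.6135,-.0122,.224],-10.3)
E
```

```text
t 36.55 pos [0.6181 0.0478 0.2273] yawx 5.89 tilt 0.22 j6 1.43 F [-1.2 -0.  -0.3] w 0.0213 gf 0.1
shift [-10.8  59.2   3.2] turn [-0.02 -0.22 16.19]
```

Request:
{"method": "carry_out", "body": {"increments": [[-0.5, -0.6, 14.8, 0, 0, 0, 4], [-0.5, -0.6, 14.8, 0, 0, 0, 4], [-0.5, -0.6, 14.8, 0, 0, 0, 4], [-0.5, -0.5, 7.4, 0, 0, 0, 2], [-0.5, -0.3, 7.4, 0, 0, 0, 2], [-0.5, 0, 2, 0, 0, 0, 0.2], [-0.5, 0, 2, 0, 0, 0, 0], [-0.5, 0, 0, 0, 0, 0, 0]]}}

```text
clock: 37.22
position: [0.6137, -0.0125, 0.2259]
eef_rot: [-3.126, 0.278, -0.003]
ft_force: [1.8, 5.0, 2.2]
gripper_width: 0.0215
gripper_force: 2.3
```

```bash
python3 - <<'E'
from h import *
plan([.6135,-.0122,.224],-10.3)
E
```

```text
t 37.22 pos [ 0.6137 -0.0125  0.2259] yawx -10.17 tilt 0.21 j6 1.61 F [1.8 5.  2.2] w 0.0215 gf 2.3
shift [-0.2 -0.2  1.9] turn [-0.19 -0.1   0.13]
```

Request:
{"method": "carry_out", "body": {"increments": [[-0.5, 0, 2, 0, 0, 0, 0], [-0.5, 0, 2, 0, 0, 0, 0], [-0.5, 0, 0, 0, 0, 0, 0], [-0.5, 0, 0, 0, 0, 0, 0]]}}

```text
clock: 37.55
position: [0.6136, -0.0128, 0.2259]
eef_rot: [-3.119, 0.277, -0.005]
ft_force: [3.7, 13.1, 1.1]
gripper_width: 0.0212
gripper_force: 6.5
```

```bash
python3 - <<'E'
from h import *
plan([.6135,-.0122,.224],-10.3)
E
```

```text
t 37.55 pos [ 0.6136 -0.0128  0.2259] yawx -10.15 tilt 0.59 j6 1.6 F [ 3.7 13.1  1.1] w 0.0212 gf 6.5
shift [-0.2 -0.5  1.9] turn [-0.58 -0.13  0.16]
```

Request:
{"method": "carry_out", "body": {"increments": [[-0.5, 0, -5, 0, 0, 0, 0], [-0.2, 0, 0, 0, 0, 0, 0], [-0.1, 0, 0, 0, 0, 0, 0], [-0.1, 0, 0, -15, 0, 0, 0], [-0.1, 0, 0, -35, 0, 0, 0], [-0.1, 0, 0, -40, 0, 0, 0], [-0.1, -20, 0, -20, 0, 0, 0], [-0.1, -20, 0, 0, 0, 0, 0], [-0.1, 0, 0, 0, 0, 0, 0], [-0.1, 0, 0, 0, 0, 0, 0]]}}

```text
clock: 38.38
position: [0.5733, -0.0068, 0.335]
eef_rot: [3.128, -0.281, 0.001]
ft_force: [1.0, -0.4, 0.3]
gripper_width: 0.0384
gripper_force: 0.0
```

```bash
python3 - <<'E'
from h import *
c=bot.camera("wrist"); save(c,"w9.png",1.2); p=cloud(c,np.ones((384,512),bool))
q=p[(abs(p[:,2]-.24)<.004)&(np.hypot(p[:,0]-.6135,p[:,1]+.012)<.03)]; print(len(q),cv2.minEnclosingCircle((q[:,:2]*1000).astype(np.float32)))
q=p[(abs(p[:,2]-.201)<.003)&(np.hypot(p[:,0]-.51,p[:,1]-.006)<.1)]; r=cv2.fitLine(q[:,:2].astype(np.float32),cv2.DIST_HUBER,0,.01,.01).ravel(); print(len(q),np.degrees(np.arctan(r[1]/r[0])))
plan([.6,0,.3],-10.3)
E
```

```text
541 ((613.3643798828125, -12.374019622802734), 9.633344650268555)
3265 -10.546208
t 38.43 pos [ 0.5735 -0.0068  0.3342] yawx -10.29 tilt 0.06 j6 1.62 F [ 0.2  0.1 -0.3] w 0.0384 gf 0.0
shift [ 24.8 -11.4  34.1] turn [0.05 0.03 0.01]
```

View pics/w9.png

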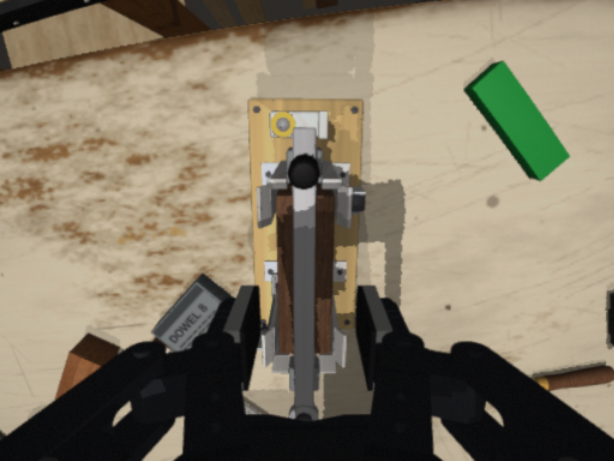

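The knob is back where it started, at (613.4, -12.4) mm, and the bar lies over the mouth. Handing in.

```bash
python3 -c "
from bench import bot
print(bot.sign_off())"
```

```text
the job is handed in; nothing more can be done
None
```

I handed the job in at about 38 s on the robot's clock: all three walnut blanks on the bench are in the magazine under the catches and the keeper bar is back against its stop, but the hand-in returned no verdict.

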